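# Level the display riser with a spirit level

### The arm

A 6-joint arm with a two-finger parallel gripper is mounted at the origin on a cart in front of the work surface, level with it; the furniture and walls round the work are solid. World frame = base frame: x ahead of the robot, y to its left, z up, the work surface at z = 0. Lengths are in m, angles in degrees, forces in N, time in s.
With the tool pointing down it reaches from about 0.325 to 0.85 m from the base axis. Payload 4.4 kg.
Tool frame: the origin (TCP) lies at the very end of the fingers, on their centre line; the grasp point (between the pads) lies 19 mm behind it; z points along the fingers, y is the direction in which the jaws open and shut (so a half turn about z gives the same grasp; the last joint's range is limited). The gripper opens to 94 mm and grips with 3 to 60 N. Pads are 16 mm wide; open, the fingers measure 119 mm over their backs; the gripper's body (75 mm by 177 mm) begins 78 mm behind the grasp point.
Start: joints at [66.549, 11.837, 88.321, -0, 79.842, -8.623], TCP at [0.147, 0.556, 0.205] pointing down, gripper open.
Joint ranges: [-156.59, 156.59], [-49.26, 127.26], [12.9, 141.05], [-63.56, 243.56], [4.71, 150.69], [-161.64, 161.64]. Speed limits (degrees/s): [159.86, 159.86, 180, 180, 180, 180].

### API

Orientations are given as a 3x3 rotation matrix whose columns are the frame's x, y, z axes.
In Python, from bench import r gives the robot as it stands.
- The arm moves only by the tool arm_command, never from a script. Its argument "motion" is a list that holds one entry, the list of rows, each a list of 6 numbers: the shift along the tool's x, y, z as a fraction of full scale, then the turn, a rotation vector about the tool's x, y, z as a fraction of full scale. In form: [[[x, y, z, rx, ry, rz], ...]]. A call has 1 to 5 rows; each row is the pose to reach, as a shift and turn from the pose measured when the call began, along the tool's axes at that moment; what a row does not reach only later rows make up. Full scale, the value 1, is 0.5 m for a shift and 30 degrees for a turn. A row lasts 1/12 s, in which the tool goes at most 41.7 mm and 7.16 degrees, less where a joint would pass 70% of its speed; a pose out of reach is approached as far as the arm can. A call with a number of a shift or a turn outside -1 to 1 is refused whole. A call with a gripper value outside its range is refused whole. "fingers" is the closure, from -1 (fully open) to 1 (shut), set as the call begins (left out, the last holds). The fingers move at their own pace and stop on an object; "squeeze" is the grip in N (left out, the last holds). Time passes only in rows, so rows that repeat a pose let the fingers close. It gives the time, the measured TCP pose, the force and the opening at its end, in the units of the state.
- r.get_obs(): the state, without advancing time (a new reading comes with each control period).
- r.get_image(name): name is "side" or "top"; returns (picture, depth): 400x640x3 uint8, red, green, blue; 400x640 float32, m along the optical axis (not along the pixel's ray), 0 where there is no reading.
- r.camera_model(name): a dict with "camera_matrix" (3x3 intrinsics, pixels), "k1" (the pictures are not rectified: a ray, as slopes to the right and down, at radius r is drawn at 1 + k1 r^2 times it, then the intrinsics apply), "pose" (4x4, takes a point from camera to world coordinates). Camera axes: x right, y up, looking along -z (the intrinsics and any distortion apply to the point x, -y, -z); pixel columns grow to the right and rows downward; lengths in m; the calibration is good to about 2 mm. A picture is of the moment at which its call begins. camera_model takes no time and is no camera call.
- r.job_done(): hands the job in, once; it reports no verdict.
The state is a dict: "time_s": time; "joint_pos": joint angles; "dq": joint speeds; "joint_torque": joint torques, N m; "tool_pos": TCP position; "tcp_rot": TCP orientation; "force": force on the tool from outside, world axes, zero at the start; "torque": the same for the moment, N m; "gripper_width": finger opening in m.
Only numpy, scipy, OpenCV 4.12 (cv2) and the standard library are available. Lean on these libraries where they do the work, as an engineer would, in place of code of your own. Each camera call takes 0.05 s, during which the arm holds its last target.

### The job

Lay the spirit level flat and lengthwise on the shelf of the wooden display riser and let go of it, then turn the black knob of the levelling foot until the bubble sits between its two black lines. Then press lightly down on the top of the level and finish like that: the program ends while the fingers still press the level onto the shelf with the bubble centred. Leave everything else on the table undisturbed.

Things in the scene. Friction and masses are not known exactly. Their poses are not given: they have to be found in the camera images.
- level: Loose spirit level, aluminium bar with black end caps, 142 long (its y) x 28 wide (x; 27 between the caps) x 31 high, 200 g. Sides are flat plates 30 high: grasp across the width. Origin at the centre of its underside, z out of its top. In the middle of the top a sunken yellow-green vial along y, 3 below the side rims, with two black lines 8 either side of its middle. Either way round is fine.
- bubble (a joint): Bubble in the level's vial, as an angle: 0 = centred, each 0.01 is 3 mm along the vial towards the level's +y end (-y if negative). The bubble (11 long) moves to the higher end, 0.01 per 0.01 rad of slope, stops at +-0.055 and settles in about 0.5 s. Its ends stay inside the black lines up to about +-0.01.
- bubble_mid (a point): Middle of the bubble (pale, in the vial), 22 above the level's underside.
- shelf_rest (a point): Top face of the riser's light wood shelf, where the level's middle belongs; about 77 above the table. Board 120 wide (point x), 14 thick, from 115 towards -y to 185 towards +y (point y = lengthwise). Steel posts nearly flush with its top at both long edges, 105 towards -y, carry a hinge along x: the board tilts there, at the start with its +y end low by 0.02 to 0.05 rad. z square to the board.
- foot_knob (a joint): Angle of the levelling foot's knob, rad: grows anticlockwise seen from above, from -0.5 to 2.5. Each rad anticlockwise raises the knob's (+y) end so that the slope changes by 0.03 rad; to level the shelf it needs 0.7 to 1.5 rad anticlockwise from its start. It is stiff (about 0.2 N m) and stays where it is left.
- knob_grip (a point): Black knob on the shelf's axis, 150 towards +y from shelf_rest: a wing bar 54 long (this point's x axis), 14 thick (y) and 30 high on a round hub 42 across and 13 high. The point lies on the turning axis at mid-height of the bar, 15 below the bar's top and 32 above the shelf's top; it turns with the knob. Grasp across the 14.
- bell: Brass hand bell, 62 wide, 100 high, standing on the table: leave alone. Origin under its centre.
- mill: Dark wooden pepper mill, 55 wide, 162 high, standing behind the riser: leave alone. Origin under its centre.
- candle_a: Candle in a sage tin, 63 wide, 43 high: leave alone. Origin under its centre.
- candle_b: Smaller candle in a sage tin, 57 wide, 39 high: leave alone. Origin under its centre.
- matches: Dark green matchbox, 36 x 54 x 14, lying flat: leave alone. Origin under its centre.
- soap: Cream bar of soap in a kraft band, 51 x 75 x 25: leave alone. Origin under its centre.
- riser: The whole display riser: fixed wooden base 110 (x) x 310 (y) x 14 high, with the hinged shelf and the knob on it. Origin under the base's centre on the table; x, y run as those of shelf_rest, which lies 35 towards -y of the origin.

How it is judged (in metres and radians):
On the way, in this order (a step that is already met when the one before it is completed fails the run):
1. the level lies flat and lengthwise on the shelf, let go of (z of level in the frame of shelf_rest between -0.004 and 0.004 m and x of level in the frame of shelf_rest between -0.045 and 0.045 m and y of level in the frame of shelf_rest between -0.045 and 0.055 m and angle between the y axis of level and the y axis of shelf_rest, either way round below 0.25 rad and contact force between level and riser above 0.5 N and contact force between the fingers and level below 0.1 N), for 0.4 s.
2. the foot has been turned so that the bubble rests between the lines (value of joint bubble between -0.01 and 0.01 rad and angle between shelf_rest's own z axis and vertical below 0.012 rad and contact force between level and riser above 0.5 N), for 0.3 s.
At the end, for the whole second after the job is handed in: Level flat on the shelf, within 45 mm of shelf_rest (55 mm towards the knob) and 0.25 rad of lengthwise; bubble within 0.01 (3 mm) of centre, shelf within 0.012 rad of horizontal; fingers press the level with 1.5 to 25 N and it bears on the shelf with over 3 N, through the last second (value of joint bubble between -0.01 and 0.01 rad and angle between shelf_rest's own z axis and vertical below 0.012 rad and z of level in the frame of shelf_rest between -0.004 and 0.004 m and x of level in the frame of shelf_rest between -0.045 and 0.045 m and y of level in the frame of shelf_rest between -0.045 and 0.055 m and angle between the y axis of level and the y axis of shelf_rest, either way round below 0.25 rad and contact force between the fingers and level between 1.5 and 25 N and contact force between level and riser above 3 N); the arm keeps its last pose, push and grip.
It fails at once if a bystander was knocked over or shoved more than 30 mm (distance of any of bell, mill, candle_a, candle_b, matches, soap from where it was at the start of the episode above 0.03 m or angle between any of bell, mill's own z axis and vertical above 0.5 rad).
It also fails if it takes over 58 s, if anything falls off the work surface, if the arm or the gripper's body presses on something with over 40 N, if the wrist force passes 120 N, or if a joint passes its speed limit or range.

## Working session

There is one attempt and no reset: what is moved stays moved. The work goes in short steps, Python scripts to look and compute and a tool call to move; the robot and the scene stay as the last step left them, time stands still between calls to the robot, and variables do not carry over. Pictures are saved under pics/ and viewed, and the job is handed in when it is done.

Besides the shell and the picture viewer there is one more tool, called after ">>>" as a command line: name --argument value ..., lists and objects as JSON in quotes. arm_command: Moves the arm, as the interface text tells. Its arguments: {"type":"object","properties":{"motion":{"type":"array","items":{"type":"array","items":{"type":"array","items":{"type":"number"}}}},"fingers":{"type":"number"},"squeeze":{"type":"number"}},"required":["motion"]}

```bash
ls; mkdir -p pics; python3 - <<'E'
from bench import r
import cv2,numpy as np
print(r.get_obs())
for n in("top","side"):
    im,d=r.get_image(n); m=r.camera_model(n); print(n,m)
    cv2.imwrite(f"pics/{n}0.png",im[:,:,::-1]); np.savez(f"{n}0.npz",im=im,d=d,K=m["camera_matrix"],k1=m["k1"],P=m["pose"])
E
```

```text
pics
{'time_s': 0.0, 'joint_pos': array([ 6.65496569e+01,  1.18800537e+01,  8.84051829e+01, -5.57431575e-04,
        7.98421451e+01, -8.62410206e+00]), 'dq': array([-0.04286311, -0.00949995, -0.01823958, -0.0444646 , -0.08632707,
       -0.03342642]), 'joint_torque': array([-1.83130091e-03, -3.70864213e+01, -2.81420356e+01,  6.98676473e-02,
        3.58157011e-02, -1.30002049e-04]), 'tool_pos': array([0.14683265, 0.55509358, 0.20432923]), 'tcp_rot': array([[-9.66706595e-01,  2.55885896e-01, -8.75957395e-04],
       [ 2.55887191e-01,  9.66704490e-01, -2.04341265e-03],
       [ 3.23911470e-04, -2.19952676e-03, -9.99997529e-01]]), 'force': array([-0.03985924,  0.08395116,  0.65928507]), 'torque': array([-0.02458828,  0.01063105,  0.00465399]), 'gripper_width': 0.09402746682392757}
top {'camera_matrix': array([[466.74182011,   0.        , 319.44207189],
       [  0.        , 466.74182011, 196.44086593],
       [  0.        ,   0.        ,   1.        ]]), 'k1': -0.08643213598697382, 'pose': array([[ 0.03036068,  0.97420617, -0.22360808,  0.28240426],
       [-0.99952794,  0.03064385, -0.0022044 , -0.02433454],
       [ 0.00470467,  0.22356945,  0.97467665,  1.4294992 ],
       [ 0.        ,  0.        ,  0.        ,  1.        ]])}
side {'camera_matrix': array([[514.46400014,   0.        , 325.0210715 ],
       [  0.        , 514.46400014, 199.9279035 ],
       [  0.        ,   0.        ,   1.        ]]), 'k1': -0.1489289848338702, 'pose': array([[-0.92920775,  0.14148166, -0.34140284,  0.03499854],
       [-0.36951572, -0.36963668,  0.85254141,  1.45033037],
       [-0.00557604,  0.9183418 ,  0.39574896,  0.63549963],
       [ 0.        ,  0.        ,  0.        ,  1.        ]])}
```

View pics/top0.png

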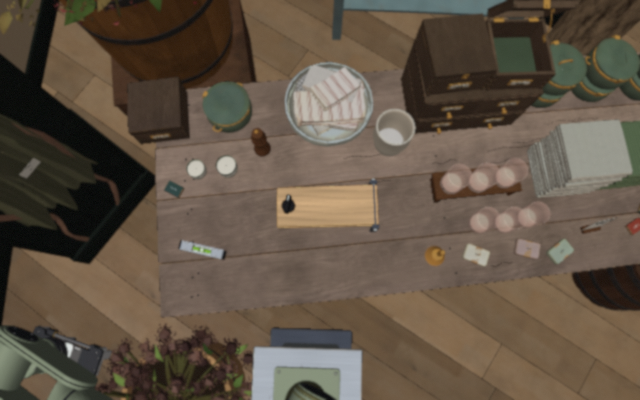

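View pics/side0.png

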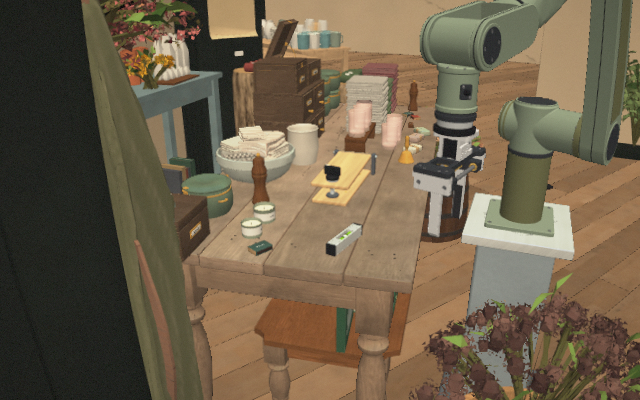

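The top view shows the level at about (202,250), the shelf over columns 278–378 with the knob at (288,203) and the posts at (375,182) and (375,229). The mill is at (261,142) and the candles at (196,169) and (227,165). Next I measure these.

```bash
cat > h.py <<'E'
import numpy as np,cv2
def load(f):
    z=np.load(f); return z["im"],z["d"],z["K"],float(z["k1"]),z["P"]
def rays(px,K,k1,P):
    px=np.atleast_2d(np.asarray(px,float))
    u=cv2.undistortPoints(px.reshape(-1,1,2),K,np.array([k1,0,0,0.])).reshape(-1,2)
    d=np.c_[u[:,0],-u[:,1],-np.ones(len(u))]@P[:3,:3].T
    return P[:3,3],d
def plane(px,z,K,k1,P):
    o,d=rays(px,K,k1,P); t=(z-o[2])/d[:,2]; return o+d*t[:,None]
def depthpts(px,D,K,k1,P):
    o,d=rays(px,K,k1,P); px=np.atleast_2d(px).astype(int); return o+d*D[px[:,1],px[:,0]][:,None]
def snap(n,tag):
    from bench import r
    im,d=r.get_image(n); m=r.camera_model(n)
    np.savez(f"{n}{tag}.npz",im=im,d=d,K=m["camera_matrix"],k1=m["k1"],P=m["pose"])
    return im
def crop(im,x0,y0,x1,y1,s,f):
    cv2.imwrite(f,cv2.resize(im[y0:y1,x0:x1,::-1],None,fx=s,fy=s,interpolation=cv2.INTER_CUBIC))
E
python3 - <<'E'
from h import *
im,D,K,k1,P=load("top0.npz")
crop(im,150,120,400,270,3.2,"pics/topc.png")
im2,*c2=load("side0.npz"); crop(im2,220,130,420,270,4,"pics/sidec.png")
for p in [(330,208),(300,190),(370,190),(370,222),(300,222),(202,250),(188,246),(218,254),(288,203),(340,250),(250,220),(196,169),(227,165)]: print(p,depthpts([p],D,K,k1,P).round(4))
E
```

```text
(330, 208) [[ 0.5594 -0.0536  0.0731]]
(300, 190) [[0.6133 0.0378 0.0655]]
(370, 190) [[ 0.6172 -0.1716  0.0768]]
(370, 222) [[ 0.5204 -0.1724  0.076 ]]
(300, 222) [[0.5164 0.0341 0.0626]]
(202, 250) [[0.4276 0.3294 0.0226]]
(188, 246) [[0.4372 0.3709 0.0312]]
(218, 254) [[0.417  0.279  0.0256]]
(288, 203) [[0.5615 0.0685 0.1164]]
(340, 250) [[ 0.4441 -0.0893 -0.0012]]
(250, 220) [[ 0.5287  0.1928 -0.0017]]
(196, 169) [[0.6793 0.3681 0.0307]]
(227, 165) [[0.6946 0.2708 0.0329]]
```

View pics/topc.png

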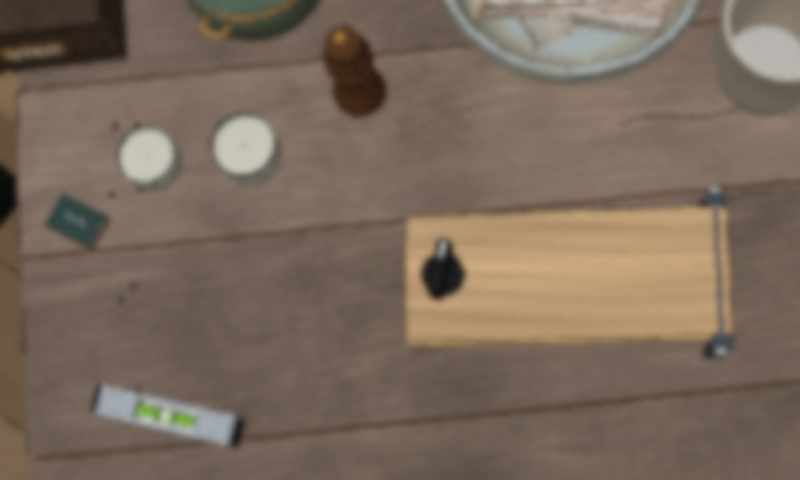

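View pics/sidec.png

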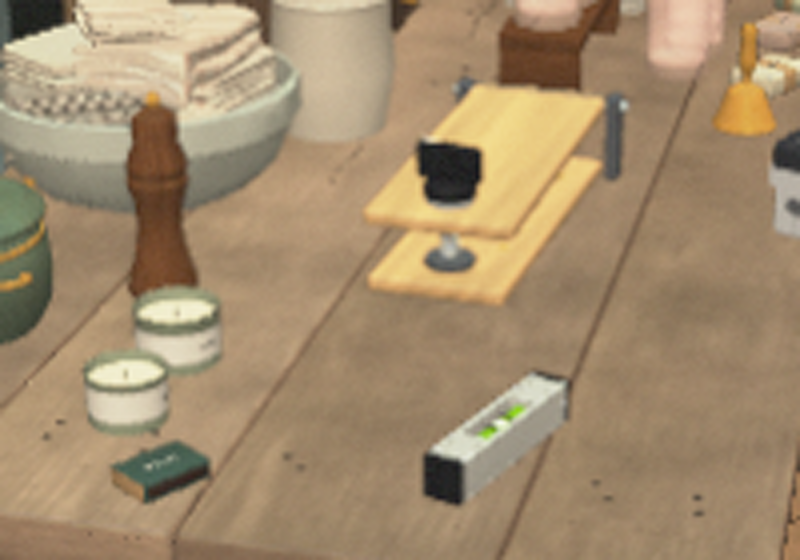

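```bash
python3 - <<'E'
from h import *
im,D,K,k1,P=load("top0.npz")
hsv=cv2.cvtColor(im,cv2.COLOR_RGB2HSV)
def big(m,box):
    x0,y0,x1,y1=box; mm=np.zeros_like(m); mm[y0:y1,x0:x1]=m[y0:y1,x0:x1]
    c,_=cv2.findContours(mm,cv2.RETR_EXTERNAL,cv2.CHAIN_APPROX_NONE); return max(c,key=cv2.contourArea)
# shelf
m=((hsv[...,0]>10)&(hsv[...,0]<25)&(hsv[...,1]>85)&(hsv[...,2]>130)).astype(np.uint8)*255
c=big(m,(265,175,390,240)); w=plane(c.reshape(-1,2),0.070,K,k1,P)
rc=cv2.minAreaRect((w[:,:2]*1000).astype(np.float32)); print("shelf",rc, cv2.boxPoints(rc).round(0).tolist())
# level top incl caps at z=.03: use heights
U,V=np.meshgrid(range(170,235),range(230,268)); px=np.c_[U.ravel(),V.ravel()]
pts=depthpts(px,D,K,k1,P); s=pts[:,2]>0.014
mm=np.zeros((400,640),np.uint8); mm[px[s,1],px[s,0]]=255
c=big(mm,(170,230,235,268)); w=plane(c.reshape(-1,2),0.031,K,k1,P)
rc=cv2.minAreaRect((w[:,:2]*1000).astype(np.float32)); print("level",rc,cv2.boxPoints(rc).round(0).tolist())
# green vial + bubble
m=((hsv[...,0]>28)&(hsv[...,0]<60)&(hsv[...,1]>90)).astype(np.uint8)*255
c=big(m,(170,230,235,268)); w=plane(c.reshape(-1,2),0.025,K,k1,P)
print("vial",cv2.minAreaRect((w[:,:2]*1000).astype(np.float32)))
# bright
m=((hsv[...,1]<50)&(hsv[...,2]>120)).astype(np.uint8)*255
c=big(cv2.morphologyEx(m|((hsv[...,0]>28)&(hsv[...,0]<60)&(hsv[...,1]>90)).astype(np.uint8)*255,cv2.MORPH_CLOSE,np.ones((3,3))),(170,230,235,268)); w=plane(c.reshape(-1,2),0.031,K,k1,P)
print("lightbody",cv2.minAreaRect((w[:,:2]*1000).astype(np.float32)))
# knob
m=(hsv[...,2]<60).astype(np.uint8)*255
c=big(m,(280,190,300,216));
for z in(.085,.116):
    w=plane(c.reshape(-1,2),z,K,k1,P); print("knob",z,w[:,:2].min(0),w[:,:2].max(0))
U,V=np.meshgrid(range(278,300),range(190,216)); px=np.c_[U.ravel(),V.ravel()]
pts=depthpts(px,D,K,k1,P); s=pts[:,2]>0.1; q=pts[s]; print(len(q),q.mean(0),np.percentile(q[:,2],[10,50,90])); 
w=cv2.fitLine((q[:,:2]).astype(np.float32),cv2.DIST_L2,0,.01,.01); print("bar dir",w.ravel(), q[:,:2].min(0),q[:,:2].max(0))
E
```

```text
shelf ((566.1708374023438, -37.33479309082031), (127.71334075927734, 288.9365234375), 2.9090418815612793) [[495.0, 104.0], [510.0, -185.0], [637.0, -178.0], [623.0, 110.0]]
level ((427.7349853515625, 329.68817138671875), (144.46099853515625, 27.964941024780273), 79.31173706054688) [[401.0, 261.0], [428.0, 256.0], [455.0, 398.0], [427.0, 403.0]]
vial ((432.7374267578125, 347.65625), (6.075737953186035, 18.66573143005371), 2.0687808990478516)
lightbody ((429.4578552246094, 330.2149658203125), (129.77874755859375, 36.137901306152344), 79.80411529541016)
knob 0.085 [0.5409639  0.05532172] [0.58037695 0.08542697]
knob 0.116 [0.53500231 0.0534851 ] [0.57350662 0.08289621]
97 [0.55233579 0.06864065 0.1531665 ] [0.10853229 0.11328947 0.1163373 ]
bar dir [0.9549713  0.2966981  0.5523358  0.06864065] [ 0.28240426 -0.02433454] [0.58850552 0.07990527]
```

```bash
python3 - <<'E'
from h import *
im,D,K,k1,P=load("top0.npz")
a=im[185:225,270:310,::-1]; a=cv2.convertScaleAbs(a,alpha=1.8)
im2,D2,K2,kk,P2=load("side0.npz")
b=im2[155:215,305:365,::-1]; b=cv2.convertScaleAbs(b,alpha=1.8)
cv2.imwrite("pics/knob.png",np.hstack([cv2.resize(a,(400,400),interpolation=cv2.INTER_NEAREST),cv2.resize(b,(400,400),interpolation=cv2.INTER_NEAREST)]))
# plane fit of shelf with depth
U,V=np.meshgrid(range(280,376),range(188,228)); px=np.c_[U.ravel(),V.ravel()]
hsv=cv2.cvtColor(im,cv2.COLOR_RGB2HSV)
s=hsv[px[:,1],px[:,0],1]>85; px=px[s]
q=depthpts(px,D,K,k1,P); s=(D[px[:,1],px[:,0]]>0)&(q[:,2]>.05)&(q[:,2]<.085); q=q[s]
for _ in range(3):
    A=np.c_[q[:,:2],np.ones(len(q))]; c,*_=np.linalg.lstsq(A,q[:,2],rcond=None); e=q[:,2]-A@c; q=q[abs(e)<3*e.std()]
print(c,e.std(),len(q), "z at .567,-.072", c@[.567,-.072,1])
# table offset
U,V=np.meshgrid(range(240,400),range(235,250)); px=np.c_[U.ravel(),V.ravel()];t=depthpts(px,D,K,k1,P);A=np.c_[t[:,:2],np.ones(len(t))];print("table",np.linalg.lstsq(A,t[:,2],rcond=None)[0],np.median(t[:,2]))
# edges: subpixel gradients
g=cv2.GaussianBlur(hsv[...,1].astype(float),(0,0),1)
def onpl(px):
    o,d=rays(px,K,k1,P); t=(c[2]+c[0]*o[0]+c[1]*o[1]-o[2])/(d[:,2]-c[0]*d[:,0]-c[1]*d[:,1]); return o+d*t[:,None]
L=[];R=[];T=[];B=[]
for v in range(194,222):
    gg=np.diff(g[v]); x=np.argmax(gg[270:284])+270.5; L.append((x,v)); x=np.argmin(gg[372:384])+372.5; R.append((x,v))
for u in range(284,368):
    gg=np.diff(g[:,u]); y=np.argmax(gg[180:195])+180.5;T.append((u,y)); y=np.argmin(gg[220:234])+220.5;B.append((u,y))
for n,S in zip("LRTB",(L,R,T,B)):
    w=onpl(S); f=cv2.fitLine(w[:,:2].astype(np.float32),cv2.DIST_HUBER,0,.001,.001).ravel(); print(n,f, np.degrees(np.arctan2(f[1],f[0])))
E
```

```text
[ 0.00788973 -0.03955744  0.06504431] 0.0029276259567382282 3318 z at .567,-.072 0.07236591676031034
table [-3.22741624 -0.09705199  1.50593237] -0.0005547378165144945
L [0.99872303 0.05051997 0.5520461  0.10851088] 2.8958137
R [ 0.99964064  0.02680704  0.5603663  -0.19688348] 1.5361142
T [ 0.0331809 -0.9994494  0.6307076 -0.0397412] -88.09852
B [ 0.05021327 -0.9987385   0.5025688  -0.05950749] -87.12177
```

View pics/knob.png

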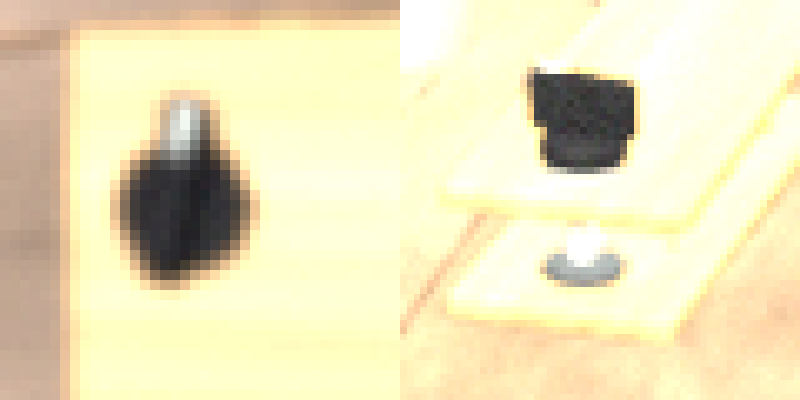

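```bash
python3 - <<'E'
from h import *
im,D,*c=load("top0.npz")
for p in [(288.7,194.8),(286.7,212.8),(288.9,197),(287.6,203.5)]: print(p,plane([p],.1165,*c).round(4))
im2,D2,*c2=load("side0.npz")
for p in [(324.7,165.7),(340.2,167.6)]: print(p,plane([p],.1165,*c2).round(4), plane([p],.1165,*c2).round(4))
for x,y in [(327,170),(330,171),(333,171),(337,171)]: print(depthpts([(x,y)],D2,*c2).round(4))
E
```

```text
(288.7, 194.8) [[0.5857 0.0675 0.1165]]
(286.7, 212.8) [[0.5326 0.0709 0.1165]]
(288.9, 197) [[0.5792 0.0667 0.1165]]
(287.6, 203.5) [[0.5599 0.0696 0.1165]]
(324.7, 165.7) [[0.58   0.0902 0.1165]] [[0.58   0.0902 0.1165]]
(340.2, 167.6) [[0.5305 0.0895 0.1165]] [[0.5305 0.0895 0.1165]]
[[0.5784 0.0757 0.098 ]]
[[0.569  0.0746 0.0956]]
[[0.5565 0.0816 0.0996]]
[[0.5435 0.0818 0.1014]]
```

```bash
cat > go.py <<'E'
import numpy as np,sys
from scipy.spatial.transform import Rotation as Ro
from bench import r
def go(x,y,z,yaw,tilt=0,full=1):
    o=r.get_obs(); R0=o["tcp_rot"]; p0=o["tool_pos"]; a=np.radians(yaw)
    Y=np.array([np.cos(a),np.sin(a),0]);Z=np.array([0,0,-1.]);X=np.cross(Y,Z)
    R=np.c_[X,Y,Z]; R=Ro.from_rotvec(Y*tilt).as_matrix()@R
    s=R0.T@(np.array([x,y,z])-p0); v=Ro.from_matrix(R0.T@R).as_rotvec(degrees=True)
    print("t",o["time_s"],"p0",p0.round(4),"w",round(o["gripper_width"],4),"F",o["force"].round(2),"q",o["joint_pos"].round(0))
    print("row",(s/.5).round(4),(v/30).round(4),"rows>=",np.linalg.norm(s)/.0417,np.linalg.norm(v)/7.16)
if __name__=="__main__": go(*map(float,sys.argv[1:]))
E
python3 go.py .428 .33 .1 -10.8
```

```text
t 0.1 p0 [0.1469 0.5552 0.2044] w 0.0939 F [ 0.03 -0.3  -0.12] q [67. 12. 88. -0. 80. -9.]
row [-0.6588 -0.2911  0.2093] [-3.4000e-03  2.4000e-03  2.8657e+00] rows>= 8.99335940404471 12.007210408237132
```

>>> arm_command --motion '[[[-0.3, -0.13, 0.05, 0, 0, 1.0], [-0.3, -0.13, 0.05, 0, 0, 1.0], [-0.3, -0.13, 0.05, 0, 0, 1.0], [-0.3, -0.13, 0.05, 0, 0, 1.0], [-0.3, -0.13, 0.05, 0, 0, 1.0]]]' --fingers -1

```text
time_s: 0.52
tool_pos: [0.2793, 0.449, 0.1775]
tcp_rot: [[-0.702, 0.713, -0.001], [0.713, 0.701, -0.007], [-0.004, -0.005, -1.0]]
force: [-0.4, 0.2, -0.0]
gripper_width: 0.0937
```

```bash
python3 go.py .428 .33 .1 -10.8
```

```text
t 0.5167 p0 [0.2793 0.449  0.1775] w 0.0937 F [-0.44  0.24 -0.05] q [49.  8. 96. -0. 76.  4.]
row [-0.3775  0.0458  0.1565] [-0.005   0.0127  1.8449] rows>= 4.931007554551661 7.730415760944944
```

>>> arm_command --motion '[[[-0.3, 0.04, 0.12, 0, 0.01, 0.95], [-0.3, 0.04, 0.12, 0, 0.01, 0.95], [-0.3, 0.04, 0.12, 0, 0.01, 0.95], [-0.3, 0.04, 0.12, 0, 0.01, 0.95], [-0.3, 0.04, 0.12, 0, 0.01, 0.95]]]'

```text
time_s: 0.93
tool_pos: [0.4012, 0.351, 0.115]
tcp_rot: [[-0.268, 0.963, -0.006], [0.963, 0.268, -0.007], [-0.005, -0.007, -1.0]]
force: [-1.8, -0.3, -0.5]
gripper_width: 0.0943
```

```bash
python3 go.py .428 .33 .08 -10.8
```

```text
t 0.9333 p0 [0.4012 0.351  0.115 ] w 0.0943 F [-1.83 -0.32 -0.47] q [32. 12. 99. -0. 69. 17.]
row [-0.0544  0.041   0.0699] [-0.0113  0.0129  0.8776] rows>= 1.170280138124741 3.6777760462549076
```

>>> arm_command --motion '[[[-0.054, 0.041, 0.07, -0.01, 0.01, 0.88], [-0.054, 0.041, 0.07, -0.01, 0.01, 0.88], [-0.054, 0.041, 0.07, -0.01, 0.01, 0.88], [-0.054, 0.041, 0.07, -0.01, 0.01, 0.88], [-0.054, 0.041, 0.07, -0.01, 0.01, 0.88]]]'

```text
time_s: 1.35
tool_pos: [0.4273, 0.3303, 0.0794]
tcp_rot: [[0.189, 0.982, -0.002], [0.982, -0.189, -0.002], [-0.002, -0.002, -1.0]]
force: [0.7, 0.2, -0.0]
gripper_width: 0.0936
```

```bash
python3 go.py .428 .33 .007 -10.8; python3 - <<'E'
from h import *
im=snap("top","1"); crop(im,160,190,260,270,6,"pics/t1.png")
E
```

```text
t 1.35 p0 [0.4273 0.3303 0.0794] w 0.0936 F [ 0.7   0.16 -0.04] q [ 29.  16. 100.  -0.  65.  39.]
row [-1.000e-04  1.800e-03  1.448e-01] [-0.0032  0.0043 -0.0035] rows>= 1.7364336056627594 0.026685625636379117
```

View pics/t1.png

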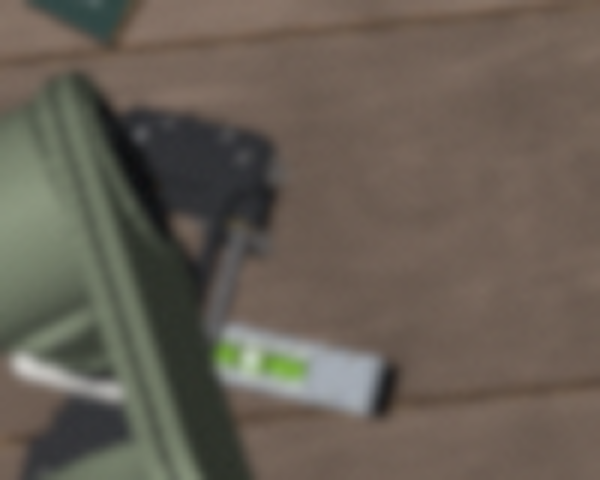

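The gripper straddles the level, with the upper finger at crop (235,270) clear of the bar. Now I lower it and close.

>>> arm_command --motion '[[[0, 0.002, 0.06, 0, 0, 0], [0, 0.002, 0.12, 0, 0, 0], [0, 0.002, 0.145, 0, 0, 0], [0, 0.002, 0.145, 0, 0, 0]]]'

```text
time_s: 1.73
tool_pos: [0.4247, 0.329, 0.0039]
tcp_rot: [[0.183, 0.983, -0.008], [0.983, -0.183, -0.005], [-0.007, -0.007, -1.0]]
force: [-1.0, 0.2, 0.6]
gripper_width: 0.0939
```

>>> arm_command --motion '[[[0, 0, 0, 0, 0, 0], [0, 0, 0, 0, 0, 0], [0, 0, 0, 0, 0, 0], [0, 0, 0, 0, 0, 0], [0, 0, 0, 0, 0, 0]]]' --fingers 1 --squeeze 20

```text
time_s: 2.15
tool_pos: [0.4257, 0.3295, 0.0052]
tcp_rot: [[0.183, 0.983, -0.006], [0.983, -0.183, -0.004], [-0.005, -0.005, -1.0]]
force: [0.7, -0.3, -0.1]
gripper_width: 0.0641
```

>>> arm_command --motion '[[[0, 0, 0, 0, 0, 0], [0, 0, 0, 0, 0, 0], [0, 0, 0, 0, 0, 0], [0, 0, 0, 0, 0, 0], [0, 0, 0, 0, 0, 0]]]'

```text
time_s: 2.57
tool_pos: [0.4259, 0.3295, 0.0053]
tcp_rot: [[0.183, 0.983, -0.006], [0.983, -0.183, -0.004], [-0.005, -0.005, -1.0]]
force: [1.9, -1.2, -1.2]
gripper_width: 0.031
```

```bash
python3 go.py .428 .33 .2 2.4
```

```text
t 2.5667 p0 [0.4259 0.3295 0.0053] w 0.031 F [ 1.9  -1.24 -1.16] q [ 29.  22. 102.  -0.  56.  39.]
row [-3.000e-04  2.100e-03 -3.895e-01] [-0.0103  0.0086 -0.4306] rows>= 4.670222820903438 1.804873984537167
```

>>> arm_command --motion '[[[0, 0, 0, 0, 0, 0], [0, 0, 0, 0, 0, 0], [0, 0, 0, 0, 0, 0], [0, 0, 0, 0, 0, 0]]]'

```text
time_s: 2.9
tool_pos: [0.4262, 0.3295, 0.0053]
tcp_rot: [[0.183, 0.983, -0.005], [0.983, -0.183, -0.004], [-0.005, -0.004, -1.0]]
force: [1.3, -0.6, -0.1]
gripper_width: 0.0269
```

>>> arm_command --motion '[[[0, 0, -0.05, 0, 0, 0], [0, 0, -0.12, 0, 0, 0], [0, 0, -0.2, 0, 0, 0], [0, 0, -0.28, 0, 0, 0], [0, 0, -0.29, 0, 0, 0]]]'

```text
time_s: 3.32
tool_pos: [0.4311, 0.3327, 0.1579]
tcp_rot: [[0.182, 0.983, 0.006], [0.983, -0.182, 0.003], [0.004, 0.006, -1.0]]
force: [0.5, 1.0, -0.5]
gripper_width: 0.0269
```

```bash
python3 go.py .5675 -.085 .15 2.4
```

```text
t 3.3167 p0 [0.4311 0.3327 0.1579] w 0.0269 F [ 0.5   1.05 -0.49] q [29. 10. 96. -0. 73. 39.]
row [-0.7717  0.4206  0.0153] [ 0.0114 -0.0058 -0.4303] rows>= 10.539595850691438 1.8038117476169864
```

>>> arm_command --motion '[[[-0.05, 0.028, 0, 0, 0, -0.1], [-0.12, 0.065, 0, 0, 0, -0.2], [-0.19, 0.1, 0, 0, 0, -0.3], [-0.26, 0.14, 0, 0, 0, -0.43], [-0.33, 0.18, 0, 0, 0, -0.43]]]'

```text
time_s: 3.73
tool_pos: [0.488, 0.1526, 0.1562]
tcp_rot: [[-0.045, 0.999, 0.003], [0.999, 0.045, 0.002], [0.002, 0.003, -1.0]]
force: [-0.3, 0.7, -2.9]
gripper_width: 0.0268
```

```bash
python3 go.py .5675 -.085 .155 2.4
```

```text
t 3.7333 p0 [0.488  0.1526 0.1562] w 0.0268 F [-0.29  0.7  -2.95] q [  8.   7. 100.   0.  73.   5.]
row [-0.4818  0.1374  0.0016] [ 0.0057 -0.0045  0.0061] rows>= 6.007571567331818 0.039927149550861435
```

>>> arm_command --motion '[[[-0.07, 0.02, 0, 0, 0, 0], [-0.14, 0.04, 0, 0, 0, 0], [-0.21, 0.06, 0, 0, 0, 0], [-0.28, 0.08, 0, 0, 0, 0], [-0.34, 0.097, 0, 0, 0, 0]]]'

```text
time_s: 4.15
tool_pos: [0.5431, -0.0171, 0.1541]
tcp_rot: [[-0.044, 0.999, -0.0], [0.999, 0.044, 0.003], [0.003, -0.0, -1.0]]
force: [1.3, 1.0, -3.1]
gripper_width: 0.0268
```

```bash
python3 go.py .5675 -.085 .12 2.4 0.035; python3 go.py .5675 -.085 .12 2.4 -0.035
```

```text
t 4.15 p0 [ 0.5431 -0.0171  0.1541] w 0.0268 F [ 1.26  0.95 -3.11] q [-11.  11.  96.   0.  73. -14.]
row [-0.1379  0.0427  0.0678] [-0.0003  0.0614  0.0043] rows>= 1.9125938215816893 0.2577443867240498
t 4.15 p0 [ 0.5431 -0.0171  0.1541] w 0.0268 F [ 1.26  0.95 -3.11] q [-11.  11.  96.   0.  73. -14.]
row [-0.1379  0.0427  0.0678] [-0.0002 -0.0723  0.0043] rows>= 1.9125938215816893 0.3035568128674817
```

>>> arm_command --motion '[[[-0.06, 0.02, 0.02, 0, -0.03, 0], [-0.12, 0.04, 0.06, 0, -0.07, 0], [-0.138, 0.043, 0.1, 0, -0.07, 0], [-0.138, 0.043, 0.11, 0, -0.07, 0], [-0.138, 0.043, 0.11, 0, -0.07, 0]]]'

```text
time_s: 4.57
tool_pos: [0.5642, -0.0842, 0.0949]
tcp_rot: [[-0.043, 0.999, -0.007], [0.999, 0.043, -0.031], [-0.03, -0.008, -1.0]]
force: [0.1, -0.3, -2.9]
gripper_width: 0.0269
```

```bash
python3 go.py .5675 -.085 .084 2.4 -0.035; python3 - <<'E'
from h import *
im=snap("side","2"); crop(im,290,130,410,220,6,"pics/s2.png")
im=snap("top","2"); crop(im,260,160,400,260,5,"pics/t2.png")
E
```

```text
t 4.5667 p0 [ 0.5642 -0.0842  0.0949] w 0.0269 F [ 0.06 -0.31 -2.89] q [-16.  18.  95.  -2.  67. -18.]
row [-0.0012  0.0067  0.0219] [-0.0158 -0.0091  0.0019] rows>= 0.27479622381745156 0.07677138948217148
```

View pics/s2.png

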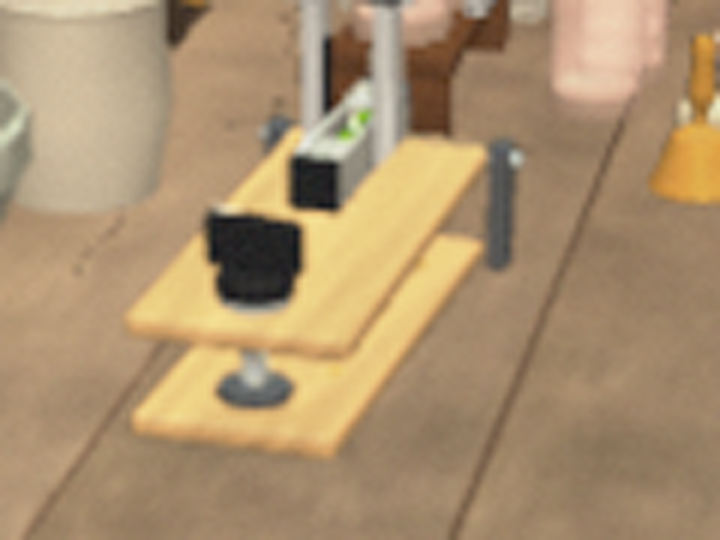

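View pics/t2.png

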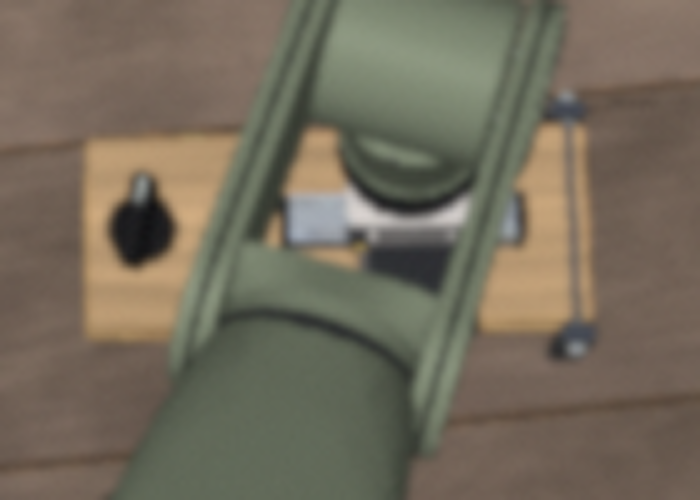

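The level is lined up with the shelf (top crop: level 285–522, knob 140, hinge rod 575). I'll lower it gently and watch the force.

>>> arm_command --motion '[[[-0.001, 0.007, 0.01, -0.015, -0.01, 0], [-0.001, 0.007, 0.017, -0.015, -0.01, 0], [-0.001, 0.007, 0.021, -0.015, -0.01, 0], [-0.001, 0.007, 0.021, -0.015, -0.01, 0]]]'

```text
time_s: 5.0
tool_pos: [0.57, -0.0838, 0.0877]
tcp_rot: [[-0.046, 0.999, 0.007], [0.998, 0.046, -0.037], [-0.038, 0.006, -0.999]]
force: [-0.0, 0.0, -2.3]
gripper_width: 0.0267
```

>>> arm_command --motion '[[[0, 0, 0.003, 0, 0, 0], [0, 0, 0.006, 0, 0, 0], [0, 0, 0.006, 0, 0, 0], [0, 0, 0.006, 0, 0, 0]]]'

```text
time_s: 5.33
tool_pos: [0.57, -0.0839, 0.0846]
tcp_rot: [[-0.046, 0.999, 0.007], [0.998, 0.046, -0.037], [-0.038, 0.005, -0.999]]
force: [0.3, 0.1, -3.3]
gripper_width: 0.027
```

>>> arm_command --motion '[[[0, 0, 0.003, 0, 0, 0], [0, 0, 0.005, 0, 0, 0], [0, 0, 0.005, 0, 0, 0], [0, 0, 0.005, 0, 0, 0]]]'

```text
time_s: 5.67
tool_pos: [0.5699, -0.084, 0.082]
tcp_rot: [[-0.046, 0.999, 0.007], [0.998, 0.046, -0.037], [-0.037, 0.005, -0.999]]
force: [0.3, 0.7, -3.1]
gripper_width: 0.0269
```

>>> arm_command --motion '[[[0, 0, 0.002, 0, 0, 0], [0, 0, 0.004, 0, 0, 0], [0, 0, 0.004, 0, 0, 0], [0, 0, 0.004, 0, 0, 0]]]'

```text
time_s: 6.0
tool_pos: [0.5698, -0.0841, 0.0799]
tcp_rot: [[-0.046, 0.999, 0.007], [0.998, 0.046, -0.037], [-0.037, 0.005, -0.999]]
force: [0.9, 0.5, -1.8]
gripper_width: 0.0267
```

>>> arm_command --motion '[[[0, 0, 0.002, 0, 0, 0], [0, 0, 0.003, 0, 0, 0], [0, 0, 0.003, 0, 0, 0], [0, 0, 0.003, 0, 0, 0]]]'

```text
time_s: 6.33
tool_pos: [0.57, -0.0842, 0.0787]
tcp_rot: [[-0.046, 0.999, 0.007], [0.998, 0.046, -0.037], [-0.038, 0.005, -0.999]]
force: [-0.8, -0.5, -1.4]
gripper_width: 0.0267
```

>>> arm_command --motion '[[[0, 0, 0.002, 0, 0, 0], [0, 0, 0.003, 0, 0, 0], [0, 0, 0.003, 0, 0, 0], [0, 0, 0.003, 0, 0, 0]]]'

```text
time_s: 6.67
tool_pos: [0.5702, -0.0841, 0.0782]
tcp_rot: [[-0.046, 0.999, 0.007], [0.998, 0.046, -0.037], [-0.038, 0.006, -0.999]]
force: [-2.5, 2.5, 5.5]
gripper_width: 0.027
```

Contact at 78 mm. Release.

>>> arm_command --motion '[[[0, 0, 0, 0, 0, 0], [0, 0, 0, 0, 0, 0], [0, 0, 0, 0, 0, 0], [0, 0, 0, 0, 0, 0], [0, 0, 0, 0, 0, 0]]]' --fingers -0.3

```text
time_s: 7.08
tool_pos: [0.5702, -0.0842, 0.078]
tcp_rot: [[-0.046, 0.999, 0.007], [0.998, 0.046, -0.037], [-0.038, 0.006, -0.999]]
force: [-0.0, -0.4, -0.1]
gripper_width: 0.0567
```

>>> arm_command --motion '[[[0, 0, -0.02, 0, 0, 0], [0, 0, -0.06, 0, 0, 0], [0, 0, -0.11, 0, 0, 0], [0, 0, -0.16, 0, 0, 0], [0, 0, -0.16, 0, 0, 0]]]'

```text
time_s: 7.5
tool_pos: [0.5738, -0.0822, 0.1647]
tcp_rot: [[-0.045, 0.999, 0.019], [0.998, 0.046, -0.04], [-0.041, 0.017, -0.999]]
force: [0.2, -0.4, 0.2]
gripper_width: 0.0611
```

```bash
python3 go.py .5605 .072 .16 -92; python3 - <<'E'
from h import *
im=snap("side","3"); crop(im,290,130,410,220,6,"pics/s3.png")
E
```

```text
t 7.5 p0 [ 0.5738 -0.0822  0.1647] w 0.0611 F [ 0.24 -0.4   0.19] q [-16.  14.  91.  -2.  74. -18.]
row [ 0.3094 -0.0126 -0.0036] [0.0891 0.0335 3.1535] rows>= 3.7127624320458796 13.21900626560273
```

View pics/s3.png

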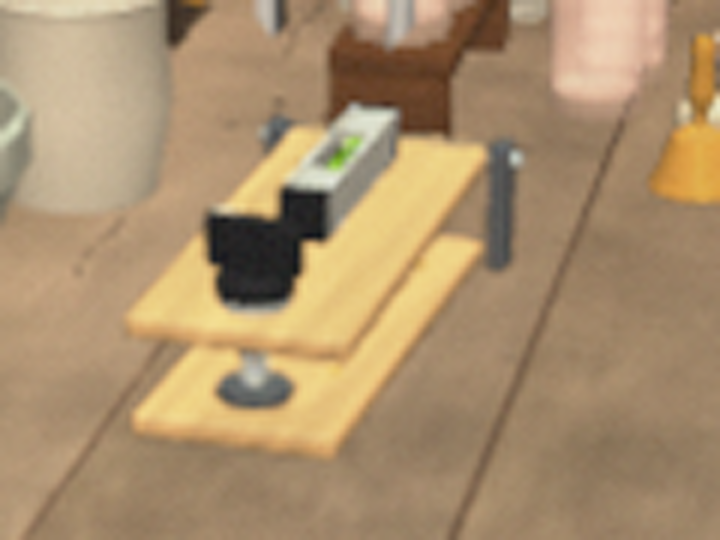

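The level lies flat on the shelf (crop 280–400, 105–238), let go of. Next I move to the knob, turning the wrist.

>>> arm_command --motion '[[[0.08, 0, 0, 0, 0, 0.22], [0.12, 0, 0, 0.03, 0.01, 0.45], [0.15, 0, 0, 0.03, 0.01, 0.7], [0.2, 0, 0, 0.03, 0.01, 0.95], [0.2, 0, 0, 0.03, 0.01, 1.0]]]'

```text
time_s: 7.97
tool_pos: [0.5663, 0.0216, 0.1563]
tcp_rot: [[0.462, 0.887, -0.002], [0.887, -0.461, -0.029], [-0.026, 0.011, -1.0]]
force: [-0.5, 0.3, 0.3]
gripper_width: 0.0609
```

```bash
python3 go.py .5605 .072 .16 -92
```

```text
t 7.9667 p0 [0.5663 0.0216 0.1563] w 0.0609 F [-0.47  0.33  0.3 ] q [-6. 14. 92. -2. 74. 22.]
row [ 0.0838 -0.0567 -0.0104] [0.0478 0.0328 2.1502] rows>= 1.2198650085905511 9.012413914446892
```

>>> arm_command --motion '[[[0.04, -0.025, 0, 0.01, 0.01, 0.23], [0.084, -0.057, -0.01, 0.02, 0.015, 0.47], [0.084, -0.057, -0.01, 0.03, 0.02, 0.7], [0.084, -0.057, -0.01, 0.03, 0.02, 0.94], [0.084, -0.057, -0.01, 0.03, 0.02, 1.0]]]'

```text
time_s: 8.38
tool_pos: [0.5593, 0.0727, 0.1583]
tcp_rot: [[0.845, 0.534, -0.009], [0.534, -0.845, -0.011], [-0.013, 0.004, -1.0]]
force: [-0.0, -0.4, -0.4]
gripper_width: 0.0613
```

```bash
python3 go.py .5605 .072 .16 -92
```

```text
t 8.3833 p0 [0.5593 0.0727 0.1583] w 0.0613 F [-0.04 -0.45 -0.37] q [-1. 13. 92. -1. 75. 57.]
row [ 0.0012  0.0025 -0.0034] [0.0152 0.0224 1.1432] rows>= 0.0523463646109281 4.791471780169727
```

>>> arm_command --motion '[[[0, 0, 0, 0, 0, 0.22], [0, 0, 0, 0.01, 0.01, 0.45], [0, 0, 0, 0.01, 0.01, 0.7], [0, 0, 0, 0.01, 0.01, 0.92], [0, 0, 0, 0.015, 0.02, 1.0]]]'

```text
time_s: 8.8
tool_pos: [0.5583, 0.0727, 0.1567]
tcp_rot: [[0.999, 0.035, -0.004], [0.035, -0.999, -0.0], [-0.004, -0.0, -1.0]]
force: [1.0, 0.3, 0.5]
gripper_width: 0.0613
```

```bash
python3 go.py .5605 .072 .16 -92
```

```text
t 8.8 p0 [0.5583 0.0727 0.1567] w 0.0613 F [1.   0.26 0.54] q [-1. 13. 93. -0. 74. 87.]
row [ 0.0043  0.0016 -0.0066] [0.     0.0079 0.1343] rows>= 0.09644575809711077 0.5635711634206574
```

>>> arm_command --motion '[[[0.004, 0.002, 0.04, 0, 0, 0.13], [0.004, 0.002, 0.08, 0, 0, 0.13], [0.004, 0.002, 0.12, 0, 0, 0.13], [0.004, 0.002, 0.137, 0, 0, 0.13], [0.004, 0.002, 0.137, 0, 0, 0.13]]]'

```text
time_s: 9.22
tool_pos: [0.5567, 0.0718, 0.0844]
tcp_rot: [[0.999, -0.033, -0.012], [-0.033, -0.999, 0.0], [-0.012, 0.0, -1.0]]
force: [-0.6, -0.3, 0.4]
gripper_width: 0.0611
```

```bash
python3 go.py .5605 .072 .088 -92; python3 - <<'E'
from h import *
im=snap("side","4"); crop(im,290,120,410,210,6,"pics/s4.png")
E
```

```text
t 9.2167 p0 [0.5567 0.0718 0.0844] w 0.0611 F [-0.61 -0.32  0.41] q [-1. 18. 96. -0. 67. 90.]
row [ 0.0075 -0.0006 -0.0073] [0.0005 0.023  0.0041] rows>= 0.12573471335895542 0.09795942803301096
```

View pics/s4.png

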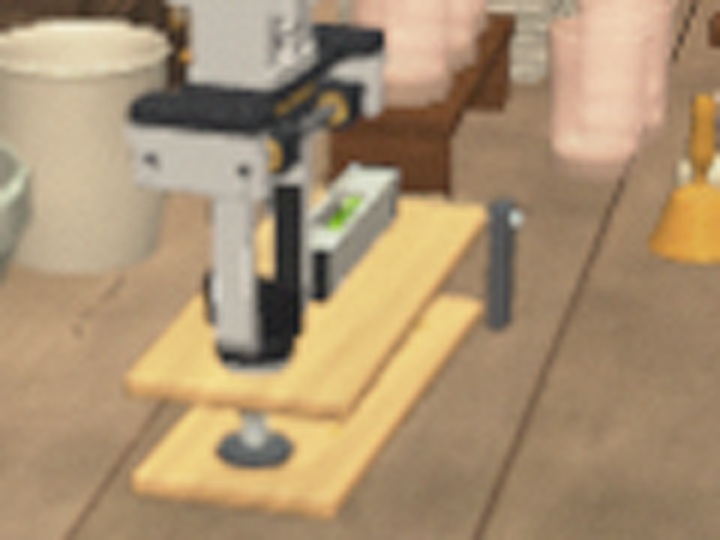

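The fingers straddle the bar evenly (crop (235,280) and (288,260)). Closing on it.

>>> arm_command --motion '[[[0.006, 0, -0.006, 0, 0.02, 0], [0.006, 0, -0.006, 0, 0.02, 0], [0.006, 0, -0.006, 0, 0.02, 0], [0.006, 0, -0.006, 0, 0.02, 0], [0.006, 0, -0.006, 0, 0.02, 0]]]' --fingers 1 --squeeze 45

```text
time_s: 9.68
tool_pos: [0.562, 0.0717, 0.0902]
tcp_rot: [[0.999, -0.033, 0.004], [-0.033, -0.999, -0.0], [0.004, 0.0, -1.0]]
force: [0.7, -0.8, 0.4]
gripper_width: 0.0306
```

>>> arm_command --motion '[[[0, 0, 0, 0, 0, 0], [0, 0, 0, 0, 0, 0], [0, 0, 0, 0, 0, 0], [0, 0, 0, 0, 0, 0]]]'

```text
time_s: 10.02
tool_pos: [0.5621, 0.0719, 0.0905]
tcp_rot: [[0.999, -0.033, 0.004], [-0.033, -0.999, -0.0], [0.004, 0.0, -1.0]]
force: [-1.1, 1.1, 2.4]
gripper_width: 0.0142
```

```bash
python3 go.py .5605 .072 .088 -92
```

```text
t 10.0167 p0 [0.5621 0.0719 0.0905] w 0.0142 F [-1.06  1.13  2.4 ] q [-1. 18. 96. -0. 66. 90.]
row [-0.0033 -0.0001  0.0051] [ 0.0001 -0.0078  0.0039] rows>= 0.0724785650605317 0.036589408109155036
```

>>> arm_command --motion '[[[0, 0, -0.001, 0, 0, -0.15], [0, 0, -0.003, 0, 0, -0.3], [0, 0, -0.004, 0, 0, -0.45], [0, 0, -0.005, 0, 0, -0.6], [0, 0, -0.007, 0, 0, -0.8]]]'

```text
time_s: 10.43
tool_pos: [0.5618, 0.0716, 0.0938]
tcp_rot: [[0.925, 0.38, 0.003], [0.38, -0.925, -0.001], [0.003, 0.002, -1.0]]
force: [-0.9, -1.0, 0.1]
gripper_width: 0.0141
```

>>> arm_command --motion '[[[0, 0, -0.001, 0, 0, -0.15], [0, 0, -0.003, 0, 0, -0.3], [0, 0, -0.004, 0, 0, -0.45], [0, 0, -0.005, 0, 0, -0.6], [0, 0, -0.005, 0, 0, -0.6]]]'

```text
time_s: 10.85
tool_pos: [0.5618, 0.0709, 0.0964]
tcp_rot: [[0.762, 0.648, 0.003], [0.648, -0.762, -0.002], [0.001, 0.003, -1.0]]
force: [0.3, -1.3, 1.4]
gripper_width: 0.0138
```

```bash
python3 go.py .5621 .0719 .096 -52; python3 - <<'E'
from h import *
im=snap("side","5"); crop(im,310,120,390,180,8,"pics/s5.png")
im=snap("top","5"); crop(im,260,160,400,260,5,"pics/t5.png")
E
```

```text
t 10.85 p0 [0.5618 0.0709 0.0964] w 0.0138 F [ 0.27 -1.3   1.36] q [-1. 17. 96. -0. 67. 48.]
row [ 0.0018 -0.0011  0.0009] [ 0.0063 -0.002   0.0797] rows>= 0.026944009021083924 0.33513508753435073
```

View pics/s5.png

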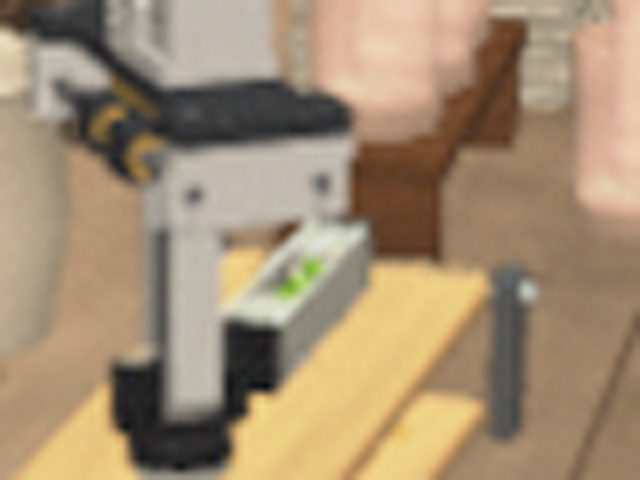

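View pics/t5.png

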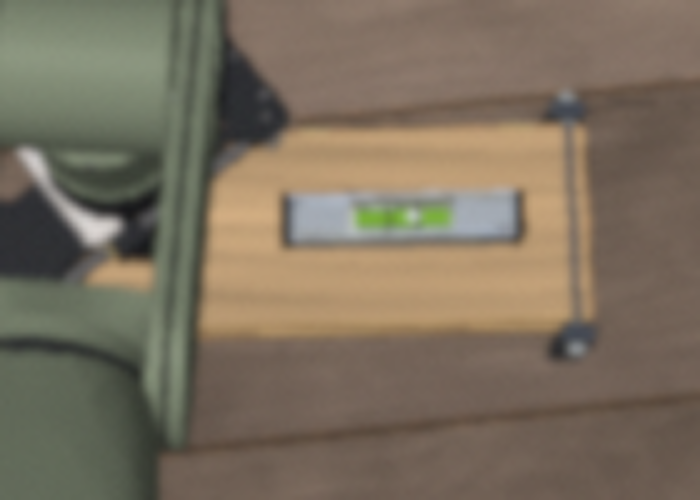

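The top view shows the level clear (285–522 in the crop). The pale bubble is at about 413 against a vial centre of about 403, so it's still towards the hinge. I'll measure it along the vial.

```bash
cat > bub.py <<'E'
import sys
from h import *
tag=sys.argv[1]; 
if len(sys.argv)>2: snap("top",tag)
im,D,*c=load(f"top{tag}.npz")
hsv=cv2.cvtColor(im,cv2.COLOR_RGB2HSV)
g=((hsv[...,0]>28)&(hsv[...,0]<60)&(hsv[...,1]>80)).astype(np.uint8); g[:,:300]=0;g[:,375:]=0;g[:180]=0;g[235:]=0
ys,xs=np.nonzero(g); print("green x",xs.min(),xs.max(),"y",ys.min(),ys.max())
vm=np.median(ys)
# light body + caps: dark end columns along row
R=im.astype(float)
ra=slice(int(round(vm))-1,int(round(vm))+2)
row=R[ra].mean(0)
for u in range(312,370): print(u,row[u].astype(int),end=" " if u%4 else "\n")
print(); u=np.arange(xs.min()+1,xs.max()); b=row[u,2]; base=np.percentile(b,30); w=np.clip(b-base-8,0,None); print("bubble px",(w*u).sum()/w.sum())
lev=row[:,2]; 
E
python3 bub.py 5; python3 - <<'E'
from h import *
im,D,*c=load("top5.npz")
for p in [(317,203),(364.4,203),(331,203),(350,203),(340.6,203),(342.6,203)]: print(p,plane([p],.1,*c).round(4))
E
```

```text
green x 331 349 y 201 204
312 [204 169 127]
313 [204 169 128] 314 [200 166 125] 315 [176 147 111] 316 [123 105  83]
317 [94 92 91] 318 [125 129 136] 319 [153 159 167] 320 [162 170 178]
321 [164 171 180] 322 [165 171 180] 323 [164 170 179] 324 [164 171 179]
325 [163 170 179] 326 [163 170 179] 327 [163 171 179] 328 [166 172 179]
329 [171 178 177] 330 [170 183 160] 331 [145 175 116] 332 [126 168  78]
333 [123 168  72] 334 [125 170  74] 335 [125 168  75] 336 [120 161  73]
337 [111 148  68] 338 [113 151  69] 339 [120 162  71] 340 [132 172  89]
341 [153 182 127] 342 [165 183 154] 343 [151 168 139] 344 [135 166 103]
345 [128 170  80] 346 [126 171  75] 347 [126 171  75] 348 [128 171  80]
349 [137 171 104] 350 [152 172 143] 351 [162 172 172] 352 [165 173 181]
353 [165 172 181] 354 [164 171 180] 355 [164 171 180] 356 [165 172 181]
357 [164 171 180] 358 [163 170 179] 359 [162 169 177] 360 [160 167 175]
361 [156 163 171] 362 [137 143 149] 363 [100 100 100] 364 [115  97  78]
365 [163 135 101] 366 [189 156 117] 367 [193 161 120] 368 [194 160 120]
369 [194 160 121] 
bubble px 342.2
(317, 203) [[ 0.5676 -0.0148  0.1   ]]
(364.4, 203) [[ 0.5719 -0.153   0.1   ]]
(331, 203) [[ 0.5689 -0.0556  0.1   ]]
(350, 203) [[ 0.5706 -0.111   0.1   ]]
(340.6, 203) [[ 0.5698 -0.0836  0.1   ]]
(342.6, 203) [[ 0.5699 -0.0894  0.1   ]]
```

Bubble offset is about 1.7 px, or 5 mm (0.016 rad), so about 30° more is needed.

>>> arm_command --motion '[[[0, 0, -0.001, 0, 0, -0.15], [0, 0, -0.003, 0, 0, -0.3], [0, 0, -0.004, 0, 0, -0.45], [0, 0, -0.005, 0, 0, -0.6], [0, 0, -0.007, 0, 0, -0.8]]]'

```text
time_s: 11.37
tool_pos: [0.5616, 0.0703, 0.0997]
tcp_rot: [[0.433, 0.901, 0.002], [0.901, -0.433, -0.003], [-0.001, 0.003, -1.0]]
force: [-0.0, -2.3, 0.3]
gripper_width: 0.0137
```

>>> arm_command --motion '[[[0, 0, 0, 0, 0, -0.1], [0, 0, -0.001, 0, 0, -0.2], [0, 0, -0.002, 0, 0, -0.25], [0, 0, -0.002, 0, 0, -0.25], [0, 0, -0.002, 0, 0, -0.25]]]'

```text
time_s: 11.78
tool_pos: [0.5617, 0.0702, 0.1007]
tcp_rot: [[0.314, 0.95, 0.003], [0.95, -0.314, -0.003], [-0.002, 0.003, -1.0]]
force: [0.3, -2.2, 1.7]
gripper_width: 0.013
```

>>> arm_command --motion '[[[0, 0, 0, 0, 0, 0], [0, 0, 0, 0, 0, 0], [0, 0, 0, 0, 0, 0], [0, 0, 0, 0, 0, 0]]]'

```text
time_s: 12.12
tool_pos: [0.5617, 0.0701, 0.1008]
tcp_rot: [[0.314, 0.949, 0.003], [0.949, -0.314, -0.003], [-0.002, 0.003, -1.0]]
force: [0.8, -1.5, 1.3]
gripper_width: 0.014
```

```bash
python3 go.py .5621 .0719 .1 -25; python3 bub.py 6 1|sed -n '/^33[0-9]/p;/^34/p;/bub/p;/^31/p;/^32/p;/^35/p;/^green/p'
```

```text
t 12.1167 p0 [0.5617 0.0701 0.1008] w 0.014 F [ 0.8  -1.46  1.26] q [-2. 17. 95. -0. 68. 17.]
row [ 0.0036 -0.0004  0.0015] [0.0067 0.0035 0.2235] rows>= 0.04674986813565557 0.9370467831991259
green x 331 349 y 201 204
312 [203 168 127]
313 [203 168 126] 314 [200 166 125] 315 [180 150 113] 316 [132 111  86]
317 [91 85 80] 318 [112 116 121] 319 [148 154 162] 320 [162 169 178]
321 [164 171 179] 322 [163 171 179] 323 [164 170 179] 324 [163 170 178]
325 [164 171 179] 326 [163 170 179] 327 [163 170 178] 328 [164 171 178]
329 [168 175 176] 330 [163 175 160] 331 [138 167 115] 332 [122 164  77]
333 [120 165  67] 334 [120 166  66] 335 [120 166  66] 336 [116 159  65]
337 [109 147  66] 338 [120 153  86] 339 [154 178 132] 340 [181 198 170]
341 [177 195 167] 342 [146 170 123] 343 [116 148  80] 344 [117 157  70]
345 [124 168  73] 346 [124 170  74] 347 [125 170  74] 348 [127 170  78]
349 [132 169  94] 350 [144 167 127] 351 [155 165 158] 352 [162 168 175]
353 [164 171 180] 354 [164 171 180] 355 [163 170 179] 356 [161 168 176]
357 [160 167 176] 358 [160 167 176] 359 [160 166 175] 360 [161 167 176]
bubble px 340.4171960072596
```

The bubble is at 340.4 and the lines are at about 337 and 343.3 (middle 340.2), so it's centred. I'll release the knob and retract.

>>> arm_command --motion '[[[0, 0, 0, 0, 0, 0], [0, 0, 0, 0, 0, 0], [0, 0, 0, 0, 0, 0], [0, 0, 0, 0, 0, 0], [0, 0, 0, 0, 0, 0]]]' --fingers 0.1

```text
time_s: 12.58
tool_pos: [0.5616, 0.0703, 0.1006]
tcp_rot: [[0.314, 0.95, 0.002], [0.95, -0.314, -0.003], [-0.002, 0.003, -1.0]]
force: [0.3, 0.4, 0.5]
gripper_width: 0.0416
```

>>> arm_command --motion '[[[0, 0, -0.03, 0, 0, 0], [0, 0, -0.07, 0, 0, 0], [0, 0, -0.12, 0, 0, 0], [0, 0, -0.14, 0, 0, 0], [0, 0, -0.14, 0, 0, 0]]]'

```text
time_s: 13.0
tool_pos: [0.5639, 0.0705, 0.174]
tcp_rot: [[0.314, 0.95, 0.009], [0.95, -0.314, -0.003], [0.0, 0.01, -1.0]]
force: [0.4, -0.6, -0.1]
gripper_width: 0.0423
```

```bash
python3 go.py .57 -.0835 .16 -72; python3 bub.py 7 1|sed -n '/^33[0-9]/p;/^34/p;/bub/p;/^32[89]/p;/^35/p;/^green/p'
```

```text
t 13.0 p0 [0.5639 0.0705 0.174 ] w 0.0423 F [ 0.37 -0.65 -0.09] q [-1. 12. 92. -0. 76. 17.]
row [-0.2887  0.1079  0.029 ] [ 0.0172 -0.0088  1.7908] rows>= 3.7117871814860557 7.503960097059888
green x 331 349 y 201 204
329 [167 174 176] 330 [162 174 158] 331 [138 166 113] 332 [122 165  75]
333 [121 166  67] 334 [121 167  68] 335 [122 167  71] 336 [119 160  70]
337 [112 149  71] 338 [125 155  92] 339 [157 180 135] 340 [181 196 171]
341 [176 192 166] 342 [144 167 122] 343 [115 146  79] 344 [117 157  70]
345 [122 167  73] 346 [124 169  72] 347 [122 168  69] 348 [122 167  70]
349 [129 166  88] 350 [140 163 122] 351 [152 163 155] 352 [158 165 171]
353 [159 166 174] 354 [160 166 175] 355 [160 166 175] 356 [161 167 175]
357 [161 168 175] 358 [162 167 175] 359 [161 167 175] 360 [161 167 175]
bubble px 340.3099547511312
```

Still centred after release (340.3). Next I close the fingers and move over the hinge side of the level's top, 40 mm from its middle, to press on solid aluminium off the vial.

```bash
python3 go.py .5718 -.122 .15 2.4
```

```text
t 13.05 p0 [0.5625 0.0706 0.1719] w 0.0424 F [-0.08 -0.5   0.47] q [-2. 12. 92. -0. 76. 17.]
row [-0.3598  0.1381  0.045 ] [ 0.0116  0.004  -0.6891] rows>= 4.652687891278682 2.8878390311890176
```

>>> arm_command --motion '[[[-0.07, 0.03, 0.0, 0, 0, -0.15], [-0.14, 0.055, 0.0, 0, 0, -0.3], [-0.21, 0.08, 0.01, 0.01, 0, -0.45], [-0.28, 0.11, 0.03, 0.01, 0, -0.6], [-0.34, 0.13, 0.045, 0.01, 0, -0.69]]]' --fingers 1 --squeeze 10

```text
time_s: 13.47
tool_pos: [0.57, -0.1133, 0.1476]
tcp_rot: [[-0.045, 0.999, -0.002], [0.999, 0.045, -0.002], [-0.002, -0.002, -1.0]]
force: [0.8, 0.1, -0.2]
gripper_width: 0.0126
```

>>> arm_command --motion '[[[0, 0, 0, 0, 0, 0], [0, 0, 0, 0, 0, 0], [0, 0, 0, 0, 0, 0]]]'

```text
time_s: 13.72
tool_pos: [0.5689, -0.1125, 0.1458]
tcp_rot: [[-0.044, 0.999, -0.005], [0.999, 0.044, 0.0], [0.0, -0.005, -1.0]]
force: [-0.4, 0.4, -0.1]
gripper_width: 0.0001
```

```bash
python3 go.py .5718 -.122 .12 2.4
```

```text
t 13.7167 p0 [ 0.5689 -0.1125  0.1458] w 0.0001 F [-0.38  0.37 -0.08] q [-20.  16.  91.  -0.  74. -22.]
row [-0.0193  0.0053  0.0517] [-0.0092 -0.0005  0.0042] rows>= 0.6641814534611747 0.042543517717815116
```

>>> arm_command --motion '[[[-0.01, 0.005, 0.015, -0.009, 0, 0], [-0.018, 0.005, 0.03, -0.009, 0, 0], [-0.018, 0.005, 0.045, -0.009, 0, 0], [-0.018, 0.005, 0.055, -0.009, 0, 0], [-0.018, 0.005, 0.055, -0.009, 0, 0]]]'

```text
time_s: 14.13
tool_pos: [0.5703, -0.1203, 0.1163]
tcp_rot: [[-0.045, 0.999, -0.003], [0.999, 0.045, 0.002], [0.002, -0.003, -1.0]]
force: [-0.7, 0.1, -0.4]
gripper_width: 0.0004
```

```bash
python3 go.py .5718 -.122 .11 2.4; python3 - <<'E'
from h import *
im=snap("side","8"); crop(im,310,120,390,180,8,"pics/s8.png")
im=snap("top","8"); crop(im,260,160,400,260,5,"pics/t8.png")
E
```

```text
t 14.1333 p0 [ 0.5703 -0.1203  0.1163] w 0.0004 F [-0.67  0.06 -0.36] q [-20.  18.  92.   0.  70. -23.]
row [-0.0036  0.0028  0.0126] [-0.0064 -0.0033  0.0057] rows>= 0.16053415145718747 0.038527179609824325
```

View pics/s8.png

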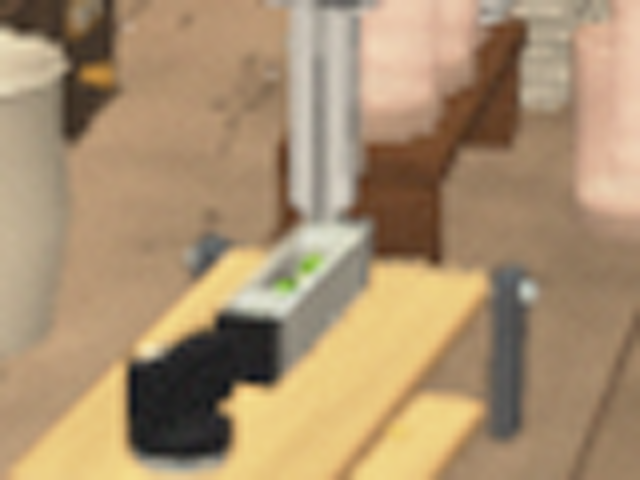

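View pics/t8.png

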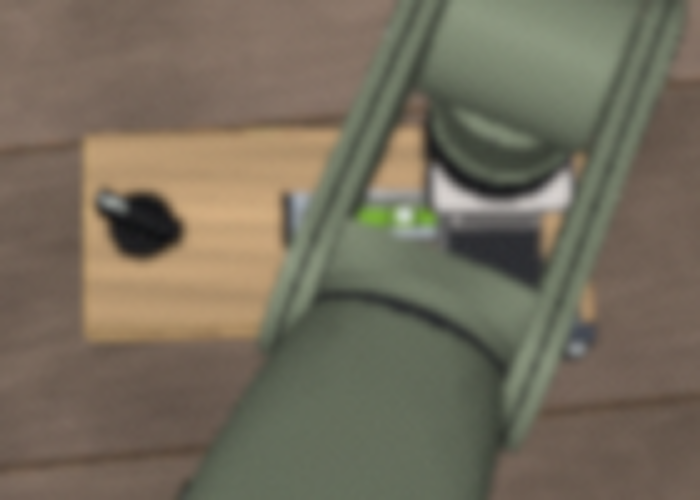

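The closed fingers hover above the level near its hinge end, with the bubble still visible at crop (403,215). Pressing down in small steps.

>>> arm_command --motion '[[[-0.002, 0.001, 0.004, 0, 0, 0], [-0.002, 0.001, 0.008, 0, 0, 0], [-0.002, 0.001, 0.01, 0, 0, 0], [-0.002, 0.001, 0.01, 0, 0, 0]]]'

```text
time_s: 14.57
tool_pos: [0.5718, -0.1218, 0.1127]
tcp_rot: [[-0.045, 0.999, -0.001], [0.999, 0.045, 0.001], [0.001, -0.001, -1.0]]
force: [-0.1, -0.0, -0.1]
gripper_width: 0.0004
```

>>> arm_command --motion '[[[0, 0, 0.002, 0, 0, 0], [0, 0, 0.004, 0, 0, 0], [0, 0, 0.004, 0, 0, 0], [0, 0, 0.004, 0, 0, 0]]]'

```text
time_s: 14.9
tool_pos: [0.5718, -0.1218, 0.1107]
tcp_rot: [[-0.045, 0.999, -0.001], [0.999, 0.045, 0.001], [0.001, -0.001, -1.0]]
force: [0.0, -0.4, 0.3]
gripper_width: 0.0001
```

>>> arm_command --motion '[[[0, 0, 0.002, 0, 0, 0], [0, 0, 0.003, 0, 0, 0], [0, 0, 0.003, 0, 0, 0], [0, 0, 0.003, 0, 0, 0]]]'

```text
time_s: 15.23
tool_pos: [0.5717, -0.1218, 0.1091]
tcp_rot: [[-0.045, 0.999, -0.001], [0.999, 0.045, 0.001], [0.001, -0.001, -1.0]]
force: [0.6, -0.8, 0.8]
gripper_width: 0.0003
```

>>> arm_command --motion '[[[0, 0, 0.002, 0, 0, 0], [0, 0, 0.003, 0, 0, 0], [0, 0, 0.003, 0, 0, 0], [0, 0, 0.003, 0, 0, 0]]]'

```text
time_s: 15.57
tool_pos: [0.5717, -0.1218, 0.1076]
tcp_rot: [[-0.045, 0.999, -0.001], [0.999, 0.045, 0.001], [0.001, -0.001, -1.0]]
force: [-0.6, 0.3, 0.2]
gripper_width: 0.0005
```

>>> arm_command --motion '[[[0, 0, 0.001, 0, 0, 0], [0, 0, 0.002, 0, 0, 0], [0, 0, 0.002, 0, 0, 0], [0, 0, 0.002, 0, 0, 0]]]'

```text
time_s: 15.9
tool_pos: [0.5716, -0.1217, 0.1065]
tcp_rot: [[-0.045, 0.999, -0.002], [0.999, 0.045, 0.001], [0.001, -0.002, -1.0]]
force: [0.4, -0.7, 0.7]
gripper_width: 0.0006
```

>>> arm_command --motion '[[[0, 0, 0.001, 0, 0, 0], [0, 0, 0.002, 0, 0, 0], [0, 0, 0.002, 0, 0, 0], [0, 0, 0.002, 0, 0, 0]]]'

```text
time_s: 16.23
tool_pos: [0.5718, -0.1218, 0.1062]
tcp_rot: [[-0.045, 0.999, -0.001], [0.999, 0.045, 0.001], [0.001, -0.001, -1.0]]
force: [-2.2, 0.8, 5.0]
gripper_width: 0.0005
```

>>> arm_command --motion '[[[0, 0, 0.002, 0, 0, 0], [0, 0, 0.0025, 0, 0, 0], [0, 0, 0.0025, 0, 0, 0], [0, 0, 0.0025, 0, 0, 0], [0, 0, 0.0025, 0, 0, 0]]]'

```text
time_s: 16.65
tool_pos: [0.5719, -0.1218, 0.1062]
tcp_rot: [[-0.045, 0.999, -0.001], [0.999, 0.045, 0.001], [0.001, -0.001, -1.0]]
force: [-3.1, 1.7, 7.3]
gripper_width: 0.0002
```

```bash
python3 - <<'E'
from h import *
from bench import r
for i in range(4): im=snap("top","9"); o=r.get_obs(); print(o["time_s"],o["force"].round(2),o["tool_pos"].round(4))
crop(im,260,160,400,260,5,"pics/t9.png")
im=snap("side","9"); crop(im,310,120,390,180,8,"pics/s9.png")
E
python3 bub.py 9|sed -n '/^33[0-9]/p;/^34/p;/bub/p;/^32[89]/p;/^green/p'
```

```text
16.7 [-3.62  1.52  8.06] [ 0.5719 -0.1218  0.1062]
16.75 [-3.69  0.53  8.72] [ 0.5719 -0.1218  0.1062]
16.8 [-3.64  1.16  7.97] [ 0.5719 -0.1218  0.1061]
16.85 [-3.3   1.4   7.47] [ 0.5719 -0.1218  0.1062]
green x 332 346 y 201 205
329 [104 112  94] 330 [ 97 106  87] 331 [ 97 110  81] 332 [106 132  78]
333 [117 153  75] 334 [121 162  71] 335 [121 164  68] 336 [115 158  64]
337 [109 146  65] 338 [124 155  90] 339 [157 180 136] 340 [181 196 171]
341 [177 193 167] 342 [145 168 123] 343 [115 146  79] 344 [111 149  65]
345 [113 147  65] 346 [116 137  79] 347 [119 127 100] 348 [126 126 119]
349 [130 127 125] 350 [140 138 136] 351 [150 147 145] 352 [144 141 139]
bubble px 340.34674531282917
```

View pics/t9.png

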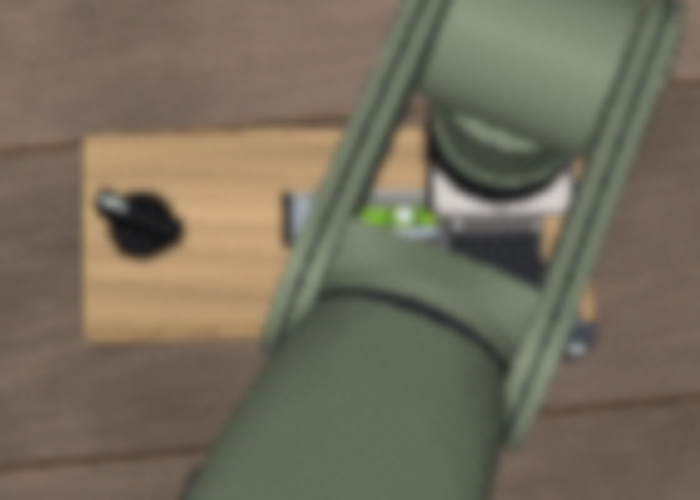

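View pics/s9.png

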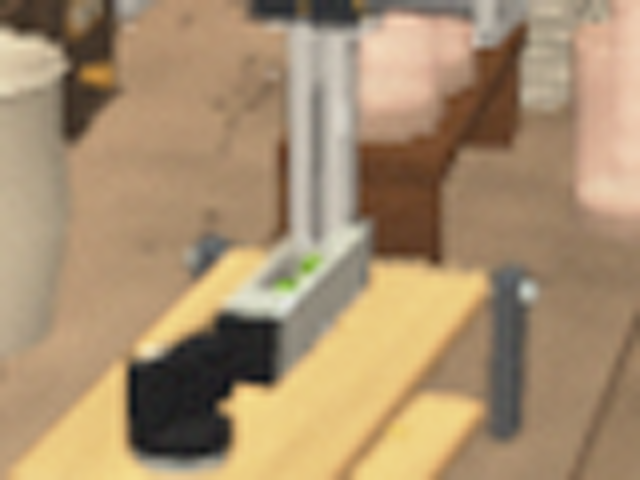

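The fingers press at a steady 8 N or so, and the bubble is at 340.35, between its lines at 337 and 343. Handing in.

```bash
python3 -c "
from bench import r
print(r.job_done())"
```

```text
the job is handed in; nothing more can be done
None
```

I laid the level lengthwise on the shelf and let go of it. Then I turned the foot knob about 73° (1.3 rad) anticlockwise until the bubble was centred. I handed the job in at about 17 s with the closed fingers still pressing on the top of the level; no verdict was reported.

- **Bubble:** it sat at column 340.35, with the black lines at about 337 and 343 (middle about 340.2). That is about 0.5 mm off centre, and it did not move when I let go of the knob or when I pressed.
- **Press:** the force was steady at 7.5–8.7 N downwards, with about 3.5 N sideways. I pressed about 38 mm from the level's middle, towards the hinge, to stay off the vial.
- **Level's place:** by my measurements its middle is about 7 mm from `shelf_rest`, towards the hinge, and in line with the shelf.
- **Other objects:** the arm came near none of them, and I saw nothing moved. I did not measure their positions again at the end.
- **Disagreement:** the shelf and knob heights read 4–5 mm lower at first than the nominal figures. The shelf's starting tilt of about 0.04 rad explains this.

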